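# Tilt a drip plate into a drying box and seat it on its ledges

### The arm

A 7-joint arm with a two-finger parallel gripper is mounted at the origin on a cart in front of the work surface, level with it; the furniture and walls round the work are solid. World frame = base frame: x ahead of the robot, y to its left, z up, the work surface at z = 0. Lengths are in m, angles in degrees, forces in N, time in s.
With the tool pointing down it reaches from about 0.4 to 0.9 m from the base axis. Payload 5.6 kg.
Tool frame: the origin (TCP) lies at the centre of the arm's flange, where the gripper is bolted on; the fingertips stand 190 mm ahead of it and the grasp point (between the pads) lies ctrl.grip_point_offset ahead of it (ctrl.grip_point_offset is the distance from the TCP to the grasp point, in m); z points along the fingers, y is the line along which they close (so a half turn about z gives the same grasp; the last joint's range is limited). The gripper opens to 92 mm and grips with 3 to 60 N. Pads are 20 mm wide; open, the fingers measure 128 mm over their backs; the gripper's body (75 mm by 189 mm) begins 69 mm behind the grasp point.
Start: joints at [64.515, 26.786, -0.665, 91.828, 0.344, 61.387, -3.226], TCP at [0.254, -0.598, 0.405] pointing down, gripper open.
Joint ranges: [-144.91, 144.91], [-17.63, 115.5], [-89.93, 88.59], [15.96, 139.68], [-74.01, 254.01], [8.47, 105.57], [-167.45, 167.45]. Speed limits (degrees/s): [147.25, 147.25, 180, 180, 180, 180, 180].

### API

Orientations are given as [roll, pitch, yaw] about the fixed x, y, z axes, in that order (R = Rz(yaw) Ry(pitch) Rx(roll)).
In Python, from station import ctrl gives the robot as it stands.
- The arm moves only by the shell command python3 shift.py FILE, which reads ROWS from the file FILE. ROWS is a JSON list of rows, 1 to 20 of them, each of 7 numbers: dx, dy, dz in units of 5 mm, then a rotation vector rx, ry, rz in degrees, then the opening from 0.0 (shut) to 1.0 (fully open); each row is the pose to reach, as a shift and turn from the pose commanded when the command began, along the tool's axes at that moment; what a row does not reach only later rows make up. A row lasts 1/8 s, in which the tool goes at most 0.0625 m and 10.7 degrees, less where a joint would pass 70% of its speed; a pose out of reach is approached as far as the arm can. The fingers move at their own pace and stop on an object; the grip force is fixed at half the most. Time passes only in rows, so rows that do not move let the fingers close. It prints the time, the measured TCP pose, the force, the opening and the grip force at its end. Input that does not fit is refused with a message, and nothing moves.
- ctrl.observe(): the state, without advancing time (a new reading comes with each control period).
- ctrl.camera(name): name is "side" or "top" or "wrist"; returns a dict with "color" (384x512x3 uint8, red, green, blue), "camera_matrix" (3x3 intrinsics, pixels), "k1" (the pictures are not rectified: a ray, as slopes to the right and down, at radius r is drawn at 1 + k1 r^2 times it, then the intrinsics apply), "world_to_cam" (4x4, takes a point from world to camera coordinates); the wrist camera has in their place "T_tool_cam" (4x4, takes a point from camera to tool coordinates, whose origin is the TCP and whose axes are the flange's). Camera axes: x right, y down, z forward; pixel columns grow to the right and rows downward; lengths in m; the calibration is good to about 2 mm. A picture is of the moment at which its call begins: read the wrist's pose just before it. There is no depth.
- ctrl.sign_off(): hands the job in; it is judged then, once.
The state is a dict: "t": time; "joint_positions": joint angles; "dq": joint speeds; "effort": joint torques, N m; "ee_pos": TCP position; "eef_rot": TCP orientation; "wrist_force": force on the tool from outside, world axes, zero at the start; "ft_torque": the same for the moment, N m; "gripper_width": opening from 0.0 (shut) to 1.0 (fully open); "finger_force": force on a finger pad.
Only numpy, scipy, OpenCV 4.12 (cv2) and the standard library are available. Lean on these libraries where they do the work, as an engineer would, in place of code of your own. Each camera call takes 0.05 s, during which the arm holds its last target. There are 200 camera calls.

### The job

Fit the slotted metal drip plate into the open grey drying box: the plate is longer than the mouth, so tilt it, pass one end deep under the wide lip, lower the other end inside the mouth and slide the plate back under the narrow lip. Find the hidden stop there by feel, so that the plate drops fully home, level on its ledges with both ends under the lips, and let go. Work with a light hand: while you feel for the stop never push with more than 15 N, never ram the plate or press it down hard (40 N), keep it upright (tilted less than 45 degrees), and leave the glassware and bottles round it where they stand.

Things in the scene. Friction and masses are not known exactly. Their poses are not given: they have to be found in the camera images.
- box: grey plastic drying box, open above, screwed down, 226 x 112 mm outside, 58 mm high. Origin: centre of its underside on the table; z up; x runs along its length towards the wide lip, at the end away from the robot (yaw within 0.3 rad of world x). All positions of box parts below are in this frame, in mm. End walls 8 thick, side walls 6; inside x -105..105, y -50..50
- mouth (a point): centre of the open mouth, at the box's top (z 58): mouth x -73..57 (130 long, the plate is 168), y -50..50 (100 wide, the plate is 90)
- narrow_lip (a point): middle of the narrow lip's edge, upper face (x -73, z 58). The lip covers x -105..-73, z 54 (underside) to 58. Under it, hidden, an upright stop (top z 34) ends the ledge. The ledge insert is shimmed as one rigid piece along x, so the stop face lies anywhere from x -102 to -82: not measured, it must be felt
- wide_lip (a point): middle of the wide lip's edge, upper face (x 57, z 58). The lip covers x 57..105, z 54 (underside) to 58. Under it, hidden, 171 mm from the stop face (so at x 69 to 89), the ledge ends at a 4 mm square step up to z 26 that runs on towards the end wall. Going in, the plate's leading end must pass above the step (above z 26); the end wall at x 105 limits it
- ledge (a point): point in the middle of the box at ledge height (z 22). The ledge is the top of two side rails at y 30..50 and -30..-50. The plate is home when it lies on them between stop and step, 3 mm of play, undersides of both ends at z 22; while its wide-lip end lies on the step, that end is 4 mm high. Rails, stop and step are hard
- plate: slotted steel drip plate, 168 (x) x 90 (y) x 5 mm, about 0.2 to 0.42 kg, lying flat on the table to the left or right of the box. Origin: centre of its underside; z up through the plate, x along its length. In its middle stands an upright lifting tab: 10 mm thick along x, 44 mm wide along y, from the plate up to z 75 mm. The plate is the same turned by half a turn
- plate_end_a (a point): middle of the lower edge of the plate's end at its own x = +84 mm
- plate_end_b (a point): middle of the lower edge of the plate's end at its own x = -84 mm
- beaker: small clear beaker, 46 x 51 x 58 mm, between box and plate; origin: centre of its underside; leave it alone
- waste_beaker: clear beaker with scraps in it, 66 x 71 x 85 mm, near the table's front edge; origin: centre of its underside; leave it alone
- flask_left: clear conical flask, 64 x 64 x 108 mm, behind the work on the left; origin: centre of its underside; leave it alone
- flask_right: clear conical flask, 64 x 64 x 105 mm, behind the work on the right; origin: centre of its underside; leave it alone
- cylinder: clear measuring cylinder, 36 x 40 x 148 mm, behind the work between the flasks; origin: centre of its underside; leave it alone
- vial: small vial with a screw cap, 27 x 27 x 54 mm, at the front left; origin: centre of its underside; leave it alone
- bottle: small squat bottle with a screw cap, 31 x 31 x 59 mm, behind the work on the right; origin: centre of its underside; leave it alone

How it is judged:
By the outcome, as a careful person would: the job done as asked, in the order asked, and still so for the second after the job is handed in, with the robot touching nothing.
It also fails if it takes over 56 s, if anything falls off the work surface, if the arm or the gripper's body presses on something with over 40 N, if the wrist force passes 120 N, or if a joint passes its speed limit or range.

## Working session

There is one attempt and no reset: what is moved stays moved. The work goes in short steps, Python scripts to look and compute and a shell command to move; the robot and the scene stay as the last step left them, time stands still between calls to the robot, and variables do not carry over. Pictures are saved under pics/ and viewed, at most 10 in all, crops included, and the job is handed in when it is done.

```bash
ls; mkdir -p pics; python3 - <<'E'
from station import ctrl
import cv2,numpy as np
print(ctrl.observe(), ctrl.grip_point_offset)
for n in ("top","side"):
    c=ctrl.camera(n); cv2.imwrite(f"pics/{n}0.png",c["color"][:,:,::-1]); print(n,c["camera_matrix"],c["k1"],c["world_to_cam"])
E
```

```text
pics
shift.py
station.py
{'t': 0.0, 'joint_positions': array([64.51408306, 26.83468729, -0.66383503, 91.88149288,  0.34644311,
       61.38826994, -3.22545517]), 'dq': array([-0.04872695,  0.10377147,  0.10240963,  0.0097865 , -0.04065008,
        0.00139553,  0.01317514]), 'effort': array([ 4.22837138e-04, -5.20562911e+01, -1.21002865e-02, -2.43745691e+01,
       -5.65936952e-02,  1.73307705e-02,  1.62247943e-04]), 'ee_pos': array([ 0.25404801, -0.59801465,  0.40375081]), 'eef_rot': array([-1.79897926e+02,  9.93692275e-03,  2.30192677e+01]), 'wrist_force': array([0.07363302, 0.30679897, 0.27193549]), 'ft_torque': array([ 0.04263274, -0.0033276 ,  0.00293711]), 'finger_force': 0.0, 'gripper_width': 0.9989652551501147} 0.1714
top [[442.65166853   0.         255.74876119]
 [  0.         442.65166853 195.77741208]
 [  0.           0.           1.        ]] -0.132462721071732 [[ 5.81771857e-03 -9.99982585e-01 -9.91612242e-04 -1.16014476e-01]
 [-9.97540121e-01 -5.73423062e-03 -6.98629115e-02  5.97075887e-01]
 [ 6.98560088e-02  1.39561575e-03 -9.97556109e-01  1.20406238e+00]
 [ 0.00000000e+00  0.00000000e+00  0.00000000e+00  1.00000000e+00]]
side [[431.80505495   0.         258.68436539]
 [  0.         431.80505495 189.71146693]
 [  0.           0.           1.        ]] -0.07486382776936334 [[-0.93398217 -0.35730658  0.0030531   0.49902298]
 [-0.17172657  0.44135921 -0.88074516  0.19183584]
 [ 0.31334853 -0.82312457 -0.47358066  0.7528082 ]
 [ 0.          0.          0.          1.        ]]
```
View pics/top0.png

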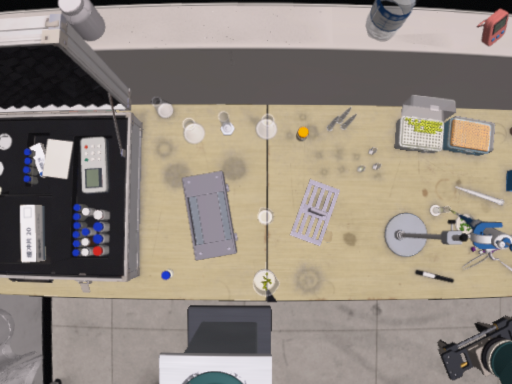

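View pics/side0.png

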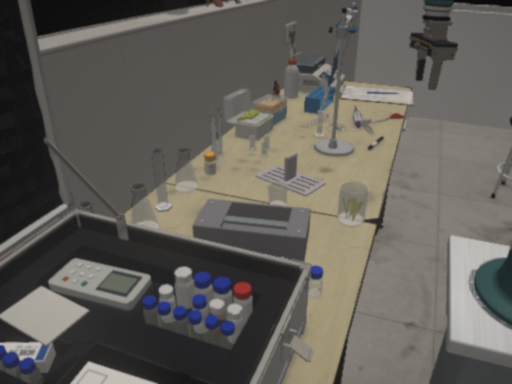

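The top view shows the box at about (183..237, 171..260) with the wide lip up-image, the plate at about (291..339, 180..245) and the small beaker between them at (265,216). The side view shows the plate's tab standing up at (290,167). Next I'll measure them.

```bash
cat > h.py <<'E'
from station import ctrl
import cv2,numpy as np
from scipy.spatial.transform import Rotation as R
def cast(c,uv,z,W=None):
    W=c["world_to_cam"] if W is None else W
    p=cv2.undistortPoints(np.float64(uv).reshape(-1,1,2),c["camera_matrix"],np.array([c["k1"],0,0,0.]))[:,0]
    d=np.c_[p,np.ones(len(p))]@W[:3,:3]; o=-W[:3,:3].T@W[:3,3]
    return o+d*((z-o[2])/d[:,2])[:,None]
def proj(c,P,W=None):
    W=c["world_to_cam"] if W is None else W
    return cv2.projectPoints(np.float64(P).reshape(-1,1,3),cv2.Rodrigues(W[:3,:3])[0],W[:3,3],c["camera_matrix"],np.array([c["k1"],0,0,0.]))[0][:,0]
def blob(img,roi,close=7):
    x0,y0,x1,y1=roi; a=img[y0:y1,x0:x1].astype(int)
    m=((a[:,:,0]-a[:,:,2])<12).astype(np.uint8)*255
    m=cv2.morphologyEx(m,cv2.MORPH_CLOSE,np.ones((close,close)))
    n,l,s,_=cv2.connectedComponentsWithStats(m); k=1+np.argmax(s[1:,4]); 
    cs=max(cv2.findContours((l==k).astype(np.uint8),0,1)[0],key=cv2.contourArea)
    return cs[:,0]+[x0,y0],(l==k)
def wristW(c,o):
    T=np.eye(4);T[:3,:3]=R.from_euler('xyz',o["eef_rot"],degrees=True).as_matrix();T[:3,3]=o["ee_pos"]
    return np.linalg.inv(T@c["T_tool_cam"])
E
python3 - <<'E'
from h import *
c=ctrl.camera("top"); im=c["color"]
for nm,roi,z in (("box",(172,160,248,270),.058),("plate",(280,170,350,255),.005)):
    q,m=blob(im,roi); P=cast(c,q,z)[:,:2]; r=cv2.minAreaRect((P*1000).astype(np.float32))
    print(nm,r,cv2.boxPoints(r).round(1).tolist(),len(q)); 
    cv2.drawContours(im,[q.reshape(-1,1,2).astype(np.int32)],-1,(255,0,0),1)
cv2.imwrite("pics/top1.png",cv2.resize(im[155:305,150:350,::-1],None,fx=4,fy=4,interpolation=cv2.INTER_CUBIC))
E
```

```text
box ((543.9141845703125, 9.500663757324219), (224.25604248046875, 119.2617416381836), 10.449747085571289) [[422.79998779296875, 47.79999923706055], [444.5, -69.5], [665.0, -28.799999237060547], [643.4000244140625, 88.5]] 245
plate ((554.2763671875, -278.0220947265625), (89.38394927978516, 167.11683654785156), 70.02942657470703) [[460.5, -291.5], [617.5, -348.6000061035156], [648.0999755859375, -264.6000061035156], [491.0, -207.5]] 168
```

View pics/top1.png

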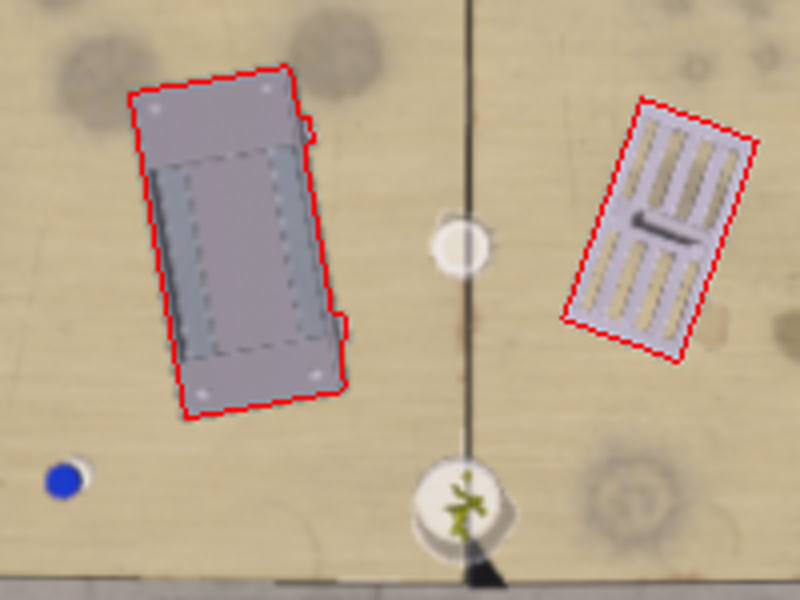

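```bash
cat >> h.py <<'E'
def rel(pos,rpy,o=None):
    o=o or ctrl.observe(); A=R.from_euler('xyz',o["eef_rot"],degrees=True); B=R.from_euler('xyz',rpy,degrees=True)
    return np.r_[A.inv().apply(np.array(pos)-o["ee_pos"]).round(4),(A.inv()*B).as_rotvec(degrees=True).round(2)]
E
python3 - <<'E'
from h import *
c=ctrl.camera("top")
for n,uv,z in (("stand",(402,236),.0),("cyl",(227,118),.148),("cylb",(228,132),0),("flaskL",(193,132),.05),("flaskR",(266,127),.05),("beaker",(265,216),.03),("waste",(265,282),.085),("vial",(166,275),.054),("bottle",(303,132),.059)): print(n,cast(c,[uv],z)[0].round(3))
print(rel([.33,-.36,.405],[180,0,45])); print(rel([.554,-.278,.405],[180,0,70]))
E
```

```text
stand [ 0.487 -0.529  0.   ]
cyl [ 0.785 -0.039  0.148]
cylb [ 0.781 -0.032  0.   ]
flaskL [0.77  0.061 0.05 ]
flaskR [ 0.785 -0.14   0.05 ]
beaker [ 0.542 -0.138  0.03 ]
waste [ 0.369 -0.138  0.085]
vial [0.381 0.127 0.054]
bottle [ 0.77  -0.24   0.059]
[ 1.629e-01 -1.895e-01 -7.000e-04 -6.000e-02 -1.000e-02 -2.198e+01]
[ 4.012e-01 -1.774e-01 -7.000e-04 -6.000e-02 -2.000e-02 -4.698e+01]
```

The manual's scale: shifts go in units of 5 mm. Converting my numbers, 0.401 m is 80.2, 0.34 m is 68.

```bash
echo '[[10, -12, 0, 0, 0, -8, 1], [20, -24, 0, 0, 0, -15, 1], [32, -34, 0, 0, 0, -22, 1], [44, -36, 0, 0, 0, -30, 1], [56, -36, 0, 0, 0, -38, 1], [68, -35.6, 0, 0, 0, -47, 1], [80.2, -35.4, 0, 0, 0, -47, 1], [80.2, -35.4, 0, 0, 0, -47, 1], [80.2, -35.4, 0, 0, 0, -47, 1]]' > path.dat && python3 shift.py path.dat
python3 - <<'E'
from h import *
o=ctrl.observe(); c=ctrl.camera("wrist"); print(o["ee_pos"],o["eef_rot"],c["camera_matrix"][0],c["k1"],c["T_tool_cam"].round(3)); cv2.imwrite("pics/w0.png",c["color"][:,:,::-1])
W=wristW(c,o); print(cast(c,[[0,0],[511,0],[511,383],[0,383]],0,W).round(3))
E
```

```text
t: 1.32
ee_pos: [0.5559, -0.2764, 0.404]
eef_rot: [-180.0, -0.1, 70.3]
wrist_force: [-0.7, -0.8, -0.8]
gripper_width: 1.0
finger_force: 0.0
[ 0.55593999 -0.27636954  0.40403655] [-1.79980187e+02 -8.71762757e-02  7.02717879e+01] [313.86326087   0.         254.10253931] -0.037282487882240464 [[-0.    -0.972 -0.234  0.065]
 [ 1.    -0.    -0.     0.   ]
 [ 0.    -0.234  0.972  0.021]
 [ 0.     0.     0.     1.   ]]
[[ 0.347  0.     0.   ]
 [ 0.896 -0.197  0.   ]
 [ 0.816 -0.735  0.   ]
 [ 0.067 -0.467  0.   ]]
```

View pics/w0.png

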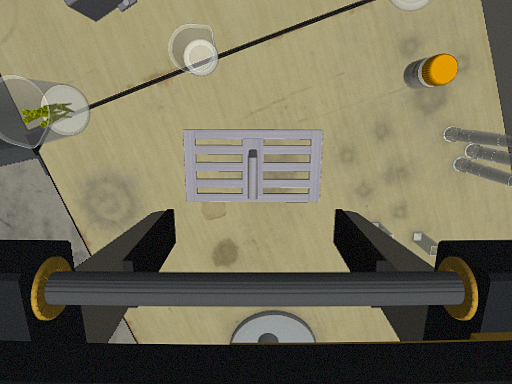

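The wrist view shows the plate with corners near (183,129), (323,129), (322,202) and (187,202). Its tab is at (252,155..198), roughly parallel to the image columns. I'll refine this numerically.

```bash
python3 - <<'E'
from h import *
o=ctrl.observe(); c=ctrl.camera("wrist"); W=wristW(c,o)
q,_=blob(c["color"],(170,118,334,214),9); P=cast(c,q,.005,W)[:,:2]*1000
r=cv2.minAreaRect(P.astype(np.float32)); print(r); ctr=np.array(r[0])/1000
print(cast(c,[[249,150],[256,150]],.075,W).round(4))
# plate yaw
b=cv2.boxPoints(r); e=max([b[1]-b[0],b[2]-b[1]],key=np.linalg.norm); yaw=(np.degrees(np.arctan2(e[1],e[0]))+90)%180-90
print(yaw)
for z in (.30,.0614+.1714): print(rel([*ctr,z],[180,0,yaw+90]))
E
```

```text
((553.034423828125, -278.18853759765625), (87.87003326416016, 166.76365661621094), 70.10836029052734)
[[ 0.5581 -0.2519  0.075 ]
 [ 0.5646 -0.2542  0.075 ]]
-19.891632
[ 0.0006 -0.0005  0.1042 -0.08    0.03   -0.1   ]
[ 0.0006 -0.0004  0.1714 -0.08    0.03   -0.1   ]
```

Converted, 0.172 m is 34.4, 0.16 m is 32.

```bash
echo '[[0.12, -0.1, 10, 0, 0, 0, 1], [0.12, -0.1, 20, 0, 0, 0, 1], [0.12, -0.1, 28, 0, 0, 0, 1], [0.12, -0.1, 32, 0, 0, 0, 1], [0.12, -0.1, 34.4, 0, 0, 0, 1], [0.12, -0.1, 34.4, 0, 0, 0, 1]]' > path.dat && python3 shift.py path.dat; echo '[[0, 0, 0, 0, 0, 0, 0], [0, 0, 0, 0, 0, 0, 0], [0, 0, 0, 0, 0, 0, 0], [0, 0, 0, 0, 0, 0, 0], [0, 0, 0, 0, 0, 0, 0], [0, 0, 0, 0, 0, 0, 0]]' > path.dat && python3 shift.py path.dat
```

```text
t: 2.17
ee_pos: [0.5537, -0.2782, 0.233]
eef_rot: [180.0, 0.0, 70.0]
wrist_force: [-0.5, -0.2, 0.3]
gripper_width: 0.999
finger_force: 0.0
t: 2.92
ee_pos: [0.5538, -0.2778, 0.2326]
eef_rot: [-180.0, 0.0, 70.0]
wrist_force: [0.4, 0.8, 0.8]
gripper_width: 0.372
finger_force: 0.0
```

```bash
echo '[[0, 0, 0, 0, 0, 0, 0], [0, 0, 0, 0, 0, 0, 0], [0, 0, 0, 0, 0, 0, 0], [0, 0, 0, 0, 0, 0, 0], [0, 0, 0, 0, 0, 0, 0]]' > path.dat && python3 shift.py path.dat; echo '[[0, 0, -4, 0, 0, 0, 0], [0, 0, -12, 0, 0, 0, 0], [0, 0, -22, 0, 0, 0, 0], [0, 0, -24, 0, 0, 0, 0], [0, 0, -24, 0, 0, 0, 0]]' > path.dat && python3 shift.py path.dat
python3 - <<'E'
from h import *
q=ctrl.observe();print(q["joint_positions"].round(1),q["wrist_force"])
E
```

```text
t: 3.55
ee_pos: [0.5537, -0.2778, 0.2326]
eef_rot: [-180.0, 0.0, 70.0]
wrist_force: [-1.0, -0.0, -0.2]
gripper_width: 0.106
finger_force: 30.0
t: 4.18
ee_pos: [0.5535, -0.2778, 0.3532]
eef_rot: [179.9, 0.0, 70.0]
wrist_force: [-0.3, 0.0, -3.9]
gripper_width: 0.107
finger_force: 30.0
[ 37.   28.5 -18.   98.   10.4  55.1  -4.9] [-0.25048345  0.03162694 -3.91748028]
```

```bash
python3 - <<'E'
from h import *
print(rel([.545,-.15,.41],[180,0,100.45]))
E
```

```text
[  0.1172  -0.0517  -0.0569   0.05     0.04   -30.44  ]
```

Converted, 0.117 m is 23.4, 0.11 m is 22.

```bash
echo '[[4, -1.6, -8, 0, 0, -5, 0], [10, -4, -11.4, 0, 0, -12, 0], [16, -7, -11.4, 0, 0, -20, 0], [22, -9.6, -11.4, 0, 0, -28, 0], [23.4, -10.4, -11.4, 0, 0, -30.4, 0], [23.4, -10.4, -11.4, 0, 0, -30.4, 0], [23.4, -10.4, -11.4, 0, 0, -30.4, 0]]' > path.dat && python3 shift.py path.dat
python3 - <<'E'
from h import *
o=ctrl.observe(); c=ctrl.camera("wrist"); print(o["ee_pos"],o["eef_rot"]); cv2.imwrite("pics/w1.png",c["color"][:,:,::-1])
W=wristW(c,o); print(W.round(5).tolist())
B=np.array([.5433,.0131]); a=np.radians(10.45); e=np.array([np.cos(a),np.sin(a)]); n=np.array([-e[1],e[0]])
for x,y in ((113,56),(113,-56),(-113,-56),(-113,56),(57,50),(57,-50),(-73,-50),(-73,50)):
    print(x,y,proj(c,[[*(B+e*x/1e3+n*y/1e3),.058]],W)[0].round(1))
E
```

```text
t: 5.05
ee_pos: [0.5448, -0.1518, 0.409]
eef_rot: [-179.9, 0.0, 100.2]
wrist_force: [0.0, -0.2, -2.5]
gripper_width: 0.105
finger_force: 30.0
[ 0.54475481 -0.15176875  0.40895948] [-1.79933882e+02  1.31770323e-02  1.00226722e+02]
[[0.98416, 0.17727, -0.00185, -0.50842], [0.17277, -0.95672, 0.23417, -0.26709], [0.03975, -0.23078, -0.97219, 0.33536], [0.0, 0.0, 0.0, 1.0]]
113 56 [405.  -57.9]
113 -56 [395.5  66.7]
-113 -56 [169.7  67.2]
-113 56 [163.2 -58. ]
57 50 [345.4 -52. ]
57 -50 [340.3  60. ]
-73 -50 [209.5  60.4]
-73 50 [206.2 -51.8]
```

View pics/w1.png

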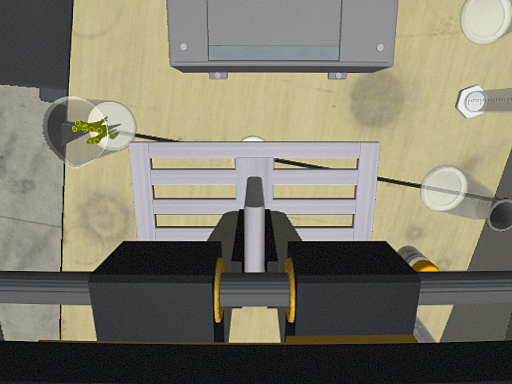

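The picture confirms the box. Its near top edge corners are at about (170,66) and (394,67), against predictions of (170,67) and (395.5,67). The mouth edges at (208,60) and (340,60) also match to about 1 mm. The plate hangs level and square.

```bash
cat >> h.py <<'E'
B=np.array([.5433,.0131,0]); YB=10.45; H=.2326
def pose(xf,zf,th):
    Rb=R.from_euler('z',YB,degrees=True); Rp=Rb*R.from_euler('y',th,degrees=True)
    org=B+Rb.apply([xf/1e3,0,zf/1e3])-Rp.apply([.084,0,0])
    return org+Rp.apply([0,0,H]),(Rp*R.from_euler('z',90,degrees=True)*R.from_euler('x',180,degrees=True)).as_euler('xyz',degrees=True)
def now():
    o=ctrl.observe(); Rb=R.from_euler('z',YB,degrees=True); Rp=R.from_euler('xyz',o["eef_rot"],degrees=True)*(R.from_euler('z',90,degrees=True)*R.from_euler('x',180,degrees=True)).inv()
    org=o["ee_pos"]-Rp.apply([0,0,H]); f=lambda x:(Rb.inv().apply(org+Rp.apply([x,0,0])-B)*1e3).round(1)
    print("front",f(.084),"rear",f(-.084),"rot",(Rb.inv()*Rp).as_euler('xyz',degrees=True).round(2),"F",Rb.inv().apply(o["wrist_force"]).round(1))
E
python3 - <<'E'
from h import *
now()
o=ctrl.observe(); c=ctrl.camera("wrist"); W=wristW(c,o); z=o["ee_pos"][2]-H+.005
T=np.linalg.inv(W); 
P=cast(c,[[131,142],[379,142]],z,W); print(((P-o["ee_pos"])@R.from_euler('xyz',o["eef_rot"],degrees=True).as_matrix()).round(4))
for w in ((45,130,15),(45,42,15)): print(rel(*pose(*w)))
E
```

```text
front [  55.4 -162.7  176.4] rear [-112.6 -162.1  176.6] rot [-0.01  0.05 -0.22] F [-0.1  0.1 -3.1]
[[ 0.0441 -0.0813  0.2277]
 [ 0.044   0.0821  0.2275]]
[ 0.1623  0.0519  0.0328 14.96   -0.02   -0.19  ]
[ 0.1623  0.0519  0.1208 14.96   -0.02   -0.19  ]
```

```bash
echo '[[8, 2, 0, 3, 0, 0, 0], [18, 6, 0, 8, 0, 0, 0], [28, 9, 2, 13, 0, -0.2, 0], [32.4, 10.4, 6.6, 15, 0, -0.2, 0], [32.4, 10.4, 6.6, 15, 0, -0.2, 0], [32.4, 10.4, 6.6, 15, 0, -0.2, 0], [32.4, 10.4, 6.6, 15, 0, -0.2, 0]]' > path.dat && python3 shift.py path.dat
python3 - <<'E'
from h import *
now()
for w in ((45,60,15),(45,42,15),(60,36,15)): print(rel(*pose(*w)))
c=ctrl.camera("side"); cv2.imwrite("pics/s1.png",cv2.resize(c["color"][100:280,150:390,::-1],None,fx=3,fy=3))
E
```

```text
t: 6.02
ee_pos: [0.567, 0.0169, 0.3775]
eef_rot: [-165.1, 0.0, 100.4]
wrist_force: [0.2, 0.1, -3.3]
gripper_width: 0.108
finger_force: 30.0
front [ 45.4  -0.8 131.1] rear [-117.    -0.8  174.3] rot [-0.05 14.9  -0.02] F [ 0.3  0.1 -3.3]
[ 0.0007  0.0183  0.0687  0.1     0.04   -0.02  ]
[ 0.0007  0.023   0.0861  0.1     0.04   -0.02  ]
[ 0.0007  0.039   0.088   0.1     0.04   -0.02  ]
```

View pics/s1.png

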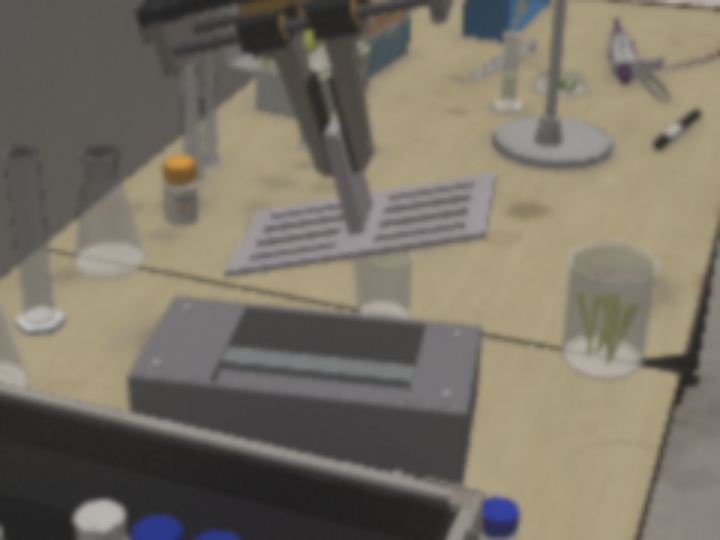

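The plate hangs over the box, far (wide-lip) end down about 15°, and the grasp is firm. I'll descend into the mouth.

```bash
echo '[[0.14, 2, 7, 0, 0, 0, 0], [0.14, 3.66, 13.74, 0, 0, 0, 0], [0.14, 4.6, 17.2, 0, 0, 0, 0], [0.14, 6, 17.4, 0, 0, 0, 0], [0.14, 7.8, 17.6, 0, 0, 0, 0], [0.14, 7.8, 17.6, 0, 0, 0, 0]]' > path.dat && python3 shift.py path.dat
python3 - <<'E'
from h import *
now()
for w in ((80,33,15),(101,32,15)): print(rel(*pose(*w)))
E
```

```text
t: 6.82
ee_pos: [0.5824, 0.0224, 0.2824]
eef_rot: [-165.1, -0.0, 100.6]
wrist_force: [-0.5, -0.3, -3.4]
gripper_width: 0.104
finger_force: 30.0
front [61.6  2.2 36.1] rear [-100.8    1.7   79.2] rot [ 0.02 14.87  0.17] F [-0.6 -0.2 -3.4]
[-0.0021  0.0191 -0.0019  0.13    0.02    0.17  ]
[-0.0022  0.0397 -0.0064  0.13    0.02    0.17  ]
```

```bash
echo '[[-0.2, 2, -0.2, 0.1, 0, 0.1, 0], [-0.3, 3.8, -0.4, 0.1, 0, 0.1, 0], [-0.3, 5.6, -0.8, 0.1, 0, 0.1, 0], [-0.3, 7.4, -1.2, 0.1, 0, 0.1, 0], [-0.3, 7.9, -1.28, 0.1, 0, 0.1, 0], [-0.3, 7.9, -1.28, 0.1, 0, 0.1, 0], [-0.3, 7.9, -1.28, 0.1, 0, 0.1, 0]]' > path.dat && python3 shift.py path.dat
python3 - <<'E'
from h import *
now()
for w in ((101,32,10),(101,32,5),(101,31.5,0)): print(rel(*pose(*w)))
E
```

```text
t: 7.7
ee_pos: [0.6204, 0.028, 0.2775]
eef_rot: [-164.9, 0.0, 100.5]
wrist_force: [0.1, -0.2, -2.9]
gripper_width: 0.104
finger_force: 30.0
front [98.9  0.7 31. ] rear [-63.3   0.4  74.9] rot [-0.   15.13  0.07] F [ 0.  -0.2 -2.9]
[-6.00e-04 -1.87e-02  7.00e-03 -5.13e+00  2.00e-02  7.00e-02]
[-6.000e-04 -3.780e-02  1.690e-02 -1.013e+01  2.000e-02  7.000e-02]
[-6.000e-04 -5.590e-02  2.900e-02 -1.513e+01  1.000e-02  7.000e-02]
```

```bash
for i in 1 2 3; do echo '[[0, 0, 0, 0, 0, 0, 0]]' > path.dat && python3 shift.py path.dat >/dev/null; python3 -c "from h import *; now()"; done
```

```text
front [99.   0.5 31.1] rear [-63.2   0.3  74.9] rot [-1.000e-02  1.511e+01  6.000e-02] F [ 0.4 -0.5 -3.5]
front [99.1  0.5 31.1] rear [-63.1   0.3  74.9] rot [-1.00e-02  1.51e+01  6.00e-02] F [ 0.  -0.8 -2.6]
front [99.2  0.6 31.1] rear [-63.    0.4  74.9] rot [-1.00e-02  1.51e+01  6.00e-02] F [ 0.5 -0.8 -2.7]
```

Converted, -0.0366 m is -7.32, -0.027 m is -5.4.

```bash
echo '[[0, -1.7, 0.6, -2.5, 0, 0, 0], [0, -3.5, 1.36, -5, 0, 0, 0], [0, -5.4, 2.3, -7.5, 0, 0, 0], [0, -7.32, 3.3, -10, 0, 0, 0], [0, -7.32, 3.3, -10, 0, 0, 0], [0, -7.32, 3.3, -10, 0, 0, 0]]' > path.dat && python3 shift.py path.dat
python3 - <<'E'
from h import *
now()
for w in ((101,31.5,2.5),(101,31,0)): print(rel(*pose(*w)))
E
```

```text
t: 8.82
ee_pos: [0.5821, 0.0208, 0.2714]
eef_rot: [-174.9, 0.0, 100.5]
wrist_force: [0.1, 0.1, -2.5]
gripper_width: 0.109
finger_force: 30.0
front [102.6   0.6  32.3] rear [-64.8   0.4  47.2] rot [-0.    5.1   0.06] F [ 0.1  0.1 -2.5]
[-5.0e-04 -1.2e-02  5.0e-03 -2.6e+00  1.0e-02  6.0e-02]
[-5.00e-04 -2.18e-02  9.80e-03 -5.10e+00  1.00e-02  6.00e-02]
```

Converted, -0.021 m is -4.2, -0.011 m is -2.2.

```bash
echo '[[0, -2.2, 1, -2.5, 0, 0, 0], [0, -4.2, 1.9, -5.1, 0, 0, 0], [0, -4.2, 1.9, -5.1, 0, 0, 0], [0, -4.2, 1.9, -5.1, 0, 0, 0]]' > path.dat && python3 shift.py path.dat
python3 - <<'E'
from h import *
now()
for w in ((98,29.5,0),(75,29.5,0)): print(rel(*pose(*w)))
E
```

```text
t: 9.32
ee_pos: [0.5611, 0.0169, 0.2638]
eef_rot: [180.0, -0.0, 100.5]
wrist_force: [0.3, 0.9, -2.9]
gripper_width: 0.105
finger_force: 30.0
front [102.2   0.7  31.3] rear [-65.8   0.5  31.2] rot [ 0.   -0.01  0.06] F [ 0.5  0.8 -2.9]
[-0.0005 -0.0042  0.0017  0.01   -0.      0.06  ]
[-0.0005 -0.0272  0.0017  0.01   -0.      0.06  ]
```

Converted, -0.012 m is -2.4, -0.009 m is -1.8.

```bash
echo '[[0, -0.6, 0.2, 0, 0, 0, 0], [-0.06, -1.2, 0.34, 0, 0, 0, 0], [-0.1, -1.8, 0.34, 0, 0, 0, 0], [-0.1, -2.4, 0.34, 0, 0, 0, 0], [-0.1, -2.4, 0.34, 0, 0, 0, 0], [-0.1, -2.4, 0.34, 0, 0, 0, 0]]' > path.dat && python3 shift.py path.dat; python3 -c "from h import *; now()"
```

```text
t: 10.07
ee_pos: [0.5486, 0.0141, 0.2619]
eef_rot: [180.0, 0.0, 100.5]
wrist_force: [0.5, 0.1, -2.9]
gripper_width: 0.103
finger_force: 30.0
front [89.5  0.1 29.4] rear [-78.5  -0.1  29.3] rot [-0.   -0.02  0.07] F [ 0.6  0.  -2.9]
```

```bash
echo '[[0, -0.2, 0, 0, 0, 0, 0], [0, -0.3, 0, 0, 0, 0, 0], [0, -0.3, 0, 0, 0, 0, 0]]' > path.dat && python3 shift.py path.dat|grep force; python3 -c "from h import *; now()"
```

```text
wrist_force: [-0.2, -0.1, -2.0]
finger_force: 30.0
front [87.8  0.1 29.2] rear [-80.2  -0.1  29.2] rot [-0.    0.    0.07] F [-0.2 -0.  -2. ]
```

Converted, -0.001 m is -0.2, -0.0005 m is -0.1.

```bash
echo '[[0, -0.1, 0, 0, 0, 0, 0], [0, -0.2, 0, 0, 0, 0, 0], [0, -0.2, 0, 0, 0, 0, 0]]' > path.dat && python3 shift.py path.dat|grep force; python3 -c "from h import *; now()"
```

```text
wrist_force: [0.4, -0.1, -3.2]
finger_force: 30.0
front [86.8  0.1 29.2] rear [-81.2  -0.1  29.2] rot [-0.    0.    0.07] F [ 0.3 -0.2 -3.2]
```

Converted, -0.001 m is -0.2, -0.0005 m is -0.1.

```bash
echo '[[0, -0.1, 0, 0, 0, 0, 0], [0, -0.2, 0, 0, 0, 0, 0], [0, -0.2, 0, 0, 0, 0, 0]]' > path.dat && python3 shift.py path.dat|grep wrist; python3 -c "from h import *; now()"
```

```text
wrist_force: [0.7, -0.6, -3.3]
front [85.8  0.1 29.2] rear [-82.2  -0.1  29.3] rot [-0.    0.    0.07] F [ 0.6 -0.7 -3.3]
```

Converted, -0.001 m is -0.2, -0.0005 m is -0.1.

```bash
echo '[[0, -0.1, 0, 0, 0, 0, 0], [0, -0.2, 0, 0, 0, 0, 0], [0, -0.2, 0, 0, 0, 0, 0]]' > path.dat && python3 shift.py path.dat|grep wrist; python3 -c "from h import *; now()"
```

```text
wrist_force: [-0.3, 0.2, -3.0]
front [84.8  0.1 29.2] rear [-83.2  -0.1  29.2] rot [-0.    0.    0.07] F [-0.3  0.3 -3. ]
```

Converted, -0.0012 m is -0.24, -0.0006 m is -0.12.

```bash
echo '[[0, -0.12, 0, 0, 0, 0, 0], [0, -0.24, 0, 0, 0, 0, 0], [0, -0.24, 0, 0, 0, 0, 0]]' > path.dat && python3 shift.py path.dat|grep wrist; python3 -c "from h import *; now()"
```

```text
wrist_force: [0.5, 0.1, -3.4]
front [83.6  0.1 29.2] rear [-84.4  -0.1  29.2] rot [-0.    0.01  0.07] F [ 0.5 -0.  -3.4]
```

```bash
echo '[[0, -0.12, 0, 0, 0, 0, 0], [0, -0.24, 0, 0, 0, 0, 0], [0, -0.24, 0, 0, 0, 0, 0]]' > path.dat && python3 shift.py path.dat|grep wrist; python3 -c "from h import *; now()"
```

```text
wrist_force: [1.1, -0.5, -2.3]
front [82.4  0.1 29.2] rear [-85.6  -0.1  29.2] rot [-0.    0.01  0.07] F [ 1.  -0.7 -2.3]
```

Converted, -0.0012 m is -0.24, -0.0006 m is -0.12.

```bash
echo '[[0, -0.12, 0, 0, 0, 0, 0], [0, -0.24, 0, 0, 0, 0, 0], [0, -0.24, 0, 0, 0, 0, 0]]' > path.dat && python3 shift.py path.dat|grep wrist; python3 -c "from h import *; now()"
```

```text
wrist_force: [0.3, 0.0, -3.1]
front [81.2  0.1 29.2] rear [-86.8  -0.1  29.2] rot [-0.    0.01  0.07] F [ 0.3 -0.  -3.1]
```

Converted, -0.0012 m is -0.24, -0.0006 m is -0.12.

```bash
echo '[[0, -0.12, 0, 0, 0, 0, 0], [0, -0.24, 0, 0, 0, 0, 0], [0, -0.24, 0, 0, 0, 0, 0]]' > path.dat && python3 shift.py path.dat|grep wrist; python3 -c "from h import *; now()"
```

```text
wrist_force: [-0.0, -0.5, -2.5]
front [80.   0.1 29.2] rear [-88.   -0.1  29.2] rot [-0.    0.01  0.07] F [-0.1 -0.5 -2.5]
```

Converted, -0.0012 m is -0.24, -0.0006 m is -0.12.

```bash
echo '[[0, -0.12, 0, 0, 0, 0, 0], [0, -0.24, 0, 0, 0, 0, 0], [0, -0.24, 0, 0, 0, 0, 0]]' > path.dat && python3 shift.py path.dat|grep wrist; python3 -c "from h import *; now()"
```

```text
wrist_force: [0.7, 0.0, -1.9]
front [78.8  0.1 29.2] rear [-89.2  -0.1  29.2] rot [-0.    0.01  0.07] F [ 0.7 -0.1 -1.9]
```

Converted, -0.0012 m is -0.24, -0.0006 m is -0.12.

```bash
echo '[[0, -0.12, 0, 0, 0, 0, 0], [0, -0.24, 0, 0, 0, 0, 0], [0, -0.24, 0, 0, 0, 0, 0]]' > path.dat && python3 shift.py path.dat|grep wrist; python3 -c "from h import *; now()"
```

```text
wrist_force: [-0.2, -1.0, -2.8]
front [77.6  0.1 29.2] rear [-90.4  -0.1  29.2] rot [-0.    0.01  0.07] F [-0.4 -0.9 -2.8]
```

Converted, -0.0012 m is -0.24, -0.0006 m is -0.12.

```bash
echo '[[0, -0.12, 0, 0, 0, 0, 0], [0, -0.24, 0, 0, 0, 0, 0], [0, -0.24, 0, 0, 0, 0, 0]]' > path.dat && python3 shift.py path.dat|grep wrist; python3 -c "from h import *; now()"
```

```text
wrist_force: [0.2, -0.3, -2.8]
front [76.4  0.1 29.2] rear [-91.6  -0.1  29.3] rot [-0.    0.01  0.07] F [ 0.1 -0.3 -2.8]
```

Converted, -0.0012 m is -0.24, -0.0006 m is -0.12.

```bash
echo '[[0, -0.12, 0, 0, 0, 0, 0], [0, -0.24, 0, 0, 0, 0, 0], [0, -0.24, 0, 0, 0, 0, 0]]' > path.dat && python3 shift.py path.dat|grep wrist; python3 -c "from h import *; now()"
```

```text
wrist_force: [-0.6, -0.7, -3.1]
front [75.2  0.1 29.2] rear [-92.8  -0.1  29.2] rot [-0.    0.    0.07] F [-0.7 -0.6 -3.1]
```

Converted, -0.0012 m is -0.24, -0.0006 m is -0.12.

```bash
echo '[[0, -0.12, 0, 0, 0, 0, 0], [0, -0.24, 0, 0, 0, 0, 0], [0, -0.24, 0, 0, 0, 0, 0]]' > path.dat && python3 shift.py path.dat|grep wrist; python3 -c "from h import *; now()"
```

```text
wrist_force: [-0.5, 0.9, -3.1]
front [73.9  0.1 29.2] rear [-94.1  -0.1  29.2] rot [-0.    0.01  0.07] F [-0.3  0.9 -3.1]
```

Converted, -0.0012 m is -0.24, -0.0006 m is -0.12.

```bash
echo '[[0, -0.12, 0, 0, 0, 0, 0], [0, -0.24, 0, 0, 0, 0, 0], [0, -0.24, 0, 0, 0, 0, 0]]' > path.dat && python3 shift.py path.dat|grep wrist; python3 -c "from h import *; now()"
```

```text
wrist_force: [0.1, -0.3, -2.9]
front [72.8  0.1 29.2] rear [-95.2  -0.1  29.2] rot [-0.    0.01  0.07] F [ 0.1 -0.3 -2.9]
```

Converted, -0.0012 m is -0.24, -0.0006 m is -0.12.

```bash
echo '[[0, -0.12, 0, 0, 0, 0, 0], [0, -0.24, 0, 0, 0, 0, 0], [0, -0.24, 0, 0, 0, 0, 0]]' > path.dat && python3 shift.py path.dat|grep wrist; python3 -c "from h import *; now()"
```

```text
wrist_force: [0.5, 0.9, -2.8]
front [71.6  0.  29.2] rear [-96.4  -0.1  29.2] rot [-0.    0.01  0.07] F [ 0.6  0.8 -2.8]
```

```bash
echo '[[0, -0.12, 0, 0, 0, 0, 0], [0, -0.24, 0, 0, 0, 0, 0], [0, -0.24, 0, 0, 0, 0, 0]]' > path.dat && python3 shift.py path.dat|grep wrist; python3 -c "from h import *; now()"
```

```text
wrist_force: [-1.0, 0.0, -2.8]
front [70.4  0.1 29.2] rear [-97.6  -0.1  29.2] rot [-0.    0.    0.07] F [-0.9  0.2 -2.8]
```

```bash
echo '[[0, -0.12, 0, 0, 0, 0, 0], [0, -0.24, 0, 0, 0, 0, 0], [0, -0.24, 0, 0, 0, 0, 0]]' > path.dat && python3 shift.py path.dat|grep wrist; python3 -c "from h import *; now()"
```

```text
wrist_force: [0.4, -0.1, -3.3]
front [69.2  0.1 29.2] rear [-98.8  -0.1  29.2] rot [-0.    0.    0.07] F [ 0.3 -0.2 -3.3]
```

Converted, -0.001 m is -0.2, -0.0005 m is -0.1.

```bash
echo '[[0, -0.1, 0, 0, 0, 0, 0], [0, -0.2, 0, 0, 0, 0, 0], [0, -0.2, 0, 0, 0, 0, 0]]' > path.dat && python3 shift.py path.dat|grep wrist; python3 -c "from h import *; now()"
```

```text
wrist_force: [-0.2, -0.3, -3.0]
front [68.2  0.1 29.2] rear [-99.8  -0.1  29.2] rot [-0.    0.    0.07] F [-0.3 -0.3 -3. ]
```

Converted, -0.001 m is -0.2, -0.0005 m is -0.1.

```bash
echo '[[0, -0.1, 0, 0, 0, 0, 0], [0, -0.2, 0, 0, 0, 0, 0], [0, -0.2, 0, 0, 0, 0, 0]]' > path.dat && python3 shift.py path.dat|grep wrist; python3 -c "from h import *; now()"
```

```text
wrist_force: [1.1, -0.0, -3.1]
front [67.7  0.  29.5] rear [-100.3   -0.2   29.3] rot [-0.   -0.06  0.06] F [ 1.1 -0.2 -3.1]
```

```bash
echo '[[0, -0.08, 0, 0, 0, 0, 0], [0, -0.14, 0, 0, 0, 0, 0], [0, -0.14, 0, 0, 0, 0, 0]]' > path.dat && python3 shift.py path.dat|grep wrist; python3 -c "from h import *; now()"
```

```text
wrist_force: [3.6, 0.8, -2.7]
front [67.6 -0.1 29.8] rear [-100.4   -0.2   29.4] rot [-0.01 -0.11  0.06] F [ 3.7  0.2 -2.7]
```

Converted, -0.0007 m is -0.14, -0.0004 m is -0.08.

```bash
echo '[[0, -0.08, 0, 0, 0, 0, 0], [0, -0.14, 0, 0, 0, 0, 0], [0, -0.14, 0, 0, 0, 0, 0]]' > path.dat && python3 shift.py path.dat|grep wrist; python3 -c "from h import *; now()"
```

```text
wrist_force: [5.7, -0.3, -2.2]
front [67.5 -0.1 30.1] rear [-100.5   -0.3   29.5] rot [-0.01 -0.18  0.06] F [ 5.6 -1.3 -2.2]
```

The stop is felt: the plate halts at rear x ≈ -100.4 and force rises to 5.6 N. I'll back off to mid-play and lower.

```bash
echo '[[0, 0.3, 0, 0, 0, 0, 0], [0, 0.7, 0, 0, 0, 0, 0], [0, 0.7, 0, 0, 0, 0, 0], [0, 0.7, 0.4, 0, 0, 0, 0], [0, 0.7, 0.7, 0, 0, 0, 0], [0, 0.7, 1, 0, 0, 0, 0], [0, 0.7, 1, 0, 0, 0, 0]]' > path.dat && python3 shift.py path.dat|grep wrist; python3 -c "from h import *; now()"
```

```text
wrist_force: [-0.2, -0.7, -3.2]
front [69.1  0.1 24. ] rear [-98.9  -0.1  24.1] rot [0.   0.03 0.07] F [-0.3 -0.6 -3.2]
```

```bash
echo '[[0, 0, 0.1, 0, 0, 0, 0], [0, 0, 0.2, 0, 0, 0, 0], [0, 0, 0.32, 0, 0, 0, 0], [0, 0, 0.32, 0, 0, 0, 0]]' > path.dat && python3 shift.py path.dat|grep wrist; python3 -c "from h import *; now()"
```

```text
wrist_force: [-0.7, 0.4, -2.4]
front [69.3  0.1 22.6] rear [-98.7  -0.1  22.6] rot [-0.    0.01  0.07] F [-0.7  0.5 -2.4]
```

```bash
echo '[[0, 0, 0.08, 0, 0, 0, 0], [0, 0, 0.16, 0, 0, 0, 0], [0, 0, 0.16, 0, 0, 0, 0]]' > path.dat && python3 shift.py path.dat|grep wrist; python3 -c "from h import *; now()"
```

```text
wrist_force: [-1.7, -0.3, -0.2]
front [69.3  0.1 22. ] rear [-98.7  -0.1  22. ] rot [-0.01  0.    0.07] F [-1.7  0.  -0.2]
```

Resting on the ledges at z 22.0, level. I'll release now.

```bash
echo '[[0, 0, 0, 0, 0, 0, 0.4], [0, 0, 0, 0, 0, 0, 0.4], [0, 0, 0, 0, 0, 0, 0.4], [0, 0, 0, 0, 0, 0, 0.4], [0, 0, 0, 0, 0, 0, 0.4]]' > path.dat && python3 shift.py path.dat; python3 -c "from h import *; now()"; echo '[[0, 0, -4, 0, 0, 0, 0.4], [0, 0, -12, 0, 0, 0, 0.4], [0, 0, -22, 0, 0, 0, 0.4], [-12, 0, -30, 0, 0, 0, 0.4], [-24, 0, -34, 0, 0, 0, 0.4], [-24, 0, -34, 0, 0, 0, 0.4], [-24, 0, -34, 0, 0, 0, 0.4]]' > path.dat && python3 shift.py path.dat
python3 - <<'E'
from h import *
o=ctrl.observe(); c=ctrl.camera("wrist"); W=wristW(c,o); Rb=R.from_euler('z',YB,degrees=True)
for n,p in (("tabtop",(-14.7,0,97)),("lipN+",(-73,50,58)),("lipW+",(57,50,58)),("lipN-",(-73,-50,58)),("lipW-",(57,-50,58)),("plate+N",(-73,45,27)),("plate+W",(57,45,27))): print(n,proj(c,[B+Rb.apply(np.array(p)/1e3)],W)[0].round(0))
a=c["color"]; s=ctrl.camera("side")["color"][150:300,170:330]
cv2.imwrite("pics/f1.png",np.hstack([a[:384,100:450],cv2.resize(s,(410,384),interpolation=cv2.INTER_CUBIC)])[:,:,::-1])
E
```

```text
t: 20.32
ee_pos: [0.5289, 0.0104, 0.2544]
eef_rot: [180.0, 0.0, 100.5]
wrist_force: [-0.3, -0.4, 0.6]
gripper_width: 0.4
finger_force: 0.0
front [69.4  0.1 21.8] rear [-98.6  -0.1  21.8] rot [-0.   -0.    0.06] F [-0.4 -0.3  0.6]
t: 21.2
ee_pos: [0.5506, -0.1078, 0.4242]
eef_rot: [-180.0, -0.0, 100.4]
wrist_force: [-0.0, -0.1, -0.2]
gripper_width: 0.398
finger_force: 0.0
tabtop [254.  47.]
lipN+ [196.   2.]
lipW+ [326.   2.]
lipN- [200. 104.]
lipW- [322. 104.]
plate+N [202.  17.]
plate+W [319.  17.]
```

View pics/f1.png

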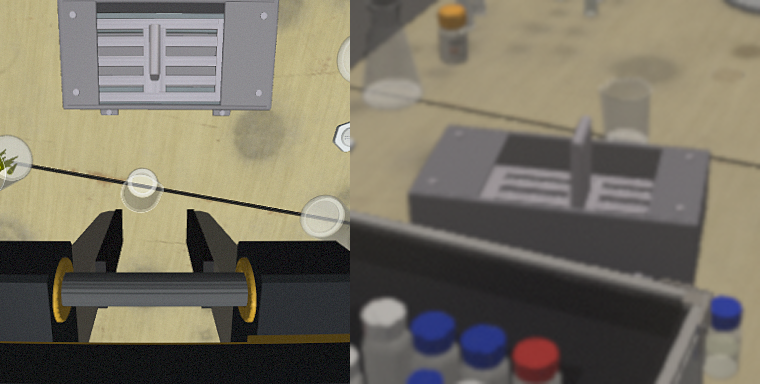

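The last picture shows the plate flat in the mouth. Both ends are hidden under the lips, the tab is upright at (152,50), and the glassware is where it stood.

```bash
python3 -c "
from station import ctrl
print(ctrl.sign_off())"
```

```text
the job is handed in; nothing more can be done
None
```

The plate is home: level on its ledges at z 22 with both ends under the lips. I felt the stop at about x -100.4 mm, where the last force reading was 5.6 N, then let go of the plate and handed the job in at about 21 s.

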